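# Sort two inspected brass housings into the pass and reject nests

### The arm

A 7-joint arm with a two-finger parallel gripper is mounted at the origin on a cart in front of the work surface, level with it; the furniture and walls round the work are solid. World frame = base frame: x ahead of the robot, y to its left, z up, the work surface at z = 0. Lengths are in m, angles in rad, forces in N, time in s.
With the tool pointing down it reaches from about 0.425 to 0.875 m from the base axis. Payload 4.7 kg.
Tool frame: the origin (TCP) lies at the very end of the fingers, on their centre line; the grasp point (between the pads) lies 19 mm behind it; z points along the fingers, y is the direction in which the jaws open and shut (so a half turn about z gives the same grasp; the last joint's range is limited). The gripper opens to 87 mm and grips with 3 to 60 N. Pads are 19 mm wide; open, the fingers measure 117 mm over their backs; the gripper's body (75 mm by 190 mm) begins 51 mm behind the grasp point.
Start: joints at [-1.233, 0.321, -0.07, 1.45, 0.023, 1.371, -0.057], TCP at [0.207, 0.616, 0.223] pointing down, gripper open.
Joint ranges: [-2.86, 2.86], [-0.3, 2.09], [-1.38, 1.24], [0.06, 2.45], [-1.56, 4.7], [0.09, 2.05], [-2.69, 2.69]. Speed limits (rad/s): [2.57, 2.57, 3.14, 3.14, 3.14, 3.14, 3.14].

### API

Orientations are given as a rotation vector (axis times angle).
In Python, from bench import * gives the robot as it stands.
- The arm moves only by the shell command python3 -m jog 'ROWS' [OPENING] [FORCE]. ROWS is JSON, a list of rows, each a list of 4 numbers: the shift along the world's x, y, z in mm, then the turn about the world's z in rad. In form: [[x, y, z, twist], ...]. A call has exactly 8 rows; each row is the pose to reach, as a shift and turn from the pose commanded when the call began; what a row does not reach only later rows make up. A row lasts 1/8 s, in which the tool goes at most 62.5 mm and 10.7 degrees, less where a joint would pass 70% of its speed; a pose out of reach is approached as far as the arm can. A call with a gripper value outside its range is refused whole. OPENING is the opening, from -1 (shut) to 1 (fully open), set as the call begins (- or left out, the last holds). The fingers move at their own pace and stop on an object; FORCE is the grip in N (left out, the last holds). Time passes only in rows, so rows that repeat a pose let the fingers close, or fill a call up. It gives the time, the measured TCP pose, the force and the opening at its end, in the units of the state.
- get_state(): the state, without advancing time (a new reading comes with each control period).
- get_image(name): name is "scene" or "top" or "wrist"; returns a dict with "image" (400x640x3 uint8, red, green, blue), "fx", "fy", "cx", "cy" (pixels), "position" and "rotation" of the camera in the world; the wrist camera has in their place "tool_from_camera" (4x4, takes a point from camera to tool coordinates, whose origin is the TCP and whose axes are the flange's). Camera axes: x right, y down, z forward; pixel columns grow to the right and rows downward; lengths in m; the calibration is good to about 2 mm. The wrist camera is an equidistant fisheye: a pixel r from the principal point sees the ray r / f radians off the axis. A picture is of the moment at which its call begins: read the wrist's pose just before it. There is no depth.
- close_job(): hands the job in, once; it reports no verdict.
The state is a dict: "time": time; "joint_positions": joint angles; "qd": joint speeds; "joint_torque": joint torques, N m; "position": TCP position; "tool_rot": TCP orientation; "ft_force": force on the tool from outside, world axes, zero at the start; "torque": the same for the moment, N m; "grip_width": opening from 0.0 (shut) to 1.0 (fully open).
Only numpy, scipy, OpenCV 4.12 (cv2) and the standard library are available. Lean on these libraries where they do the work, as an engineer would, in place of code of your own. Each camera call takes 0.05 s, during which the arm holds its last target. There are 200 camera calls.

### The job

Two brass housings have been inspected: the one with the round tag on top has passed, the one with the cross-shaped tag is rejected. Put each housing upright into the grey nest plate that bears the same mark (round plate: pass, cross: reject), seated flat between its four corner stops, and let go.

Things in the scene. Friction and masses are not known exactly. Their poses are not given: they have to be found in the camera images.
- round_housing_mid (a point): Centre of the passed housing: brass block 76 mm long (x), 40 wide (y), 48 high (z up), flat long sides, a 24 mm round port standing out 4 mm at each end, 0.25 to 0.5 kg. On its top lies a flat dark steel DISC, 34 mm across, 3 mm thick. It stands upright on the bench (centre 24 mm up), right of the torch stand. Grasp from above across the 40 mm; a half turn makes no difference.
- cross_housing_mid (a point): Centre of the rejected housing: the same brass block (76 x 40 x 48 mm, x along its length, z up, same ports and weight), standing likewise on the bench right of the torch stand, but the flat dark steel tag on its top is a diagonal CROSS (X), about 37 mm across and 3 mm thick.
- pass_nest_floor (a point): Pocket centre on the upper face (z 4 mm) of the pass nest: fixed grey plate 168 x 76 x 4 mm left of the torch stand, with a dark DISC of 40 mm on it, 84 mm from this point towards -x. Pocket 100 (x, along the plate) by 64 mm (y), between four corner stops 10 mm high, with finger gaps of 60 mm in the long sides. The housing goes in lengthwise along x, either way round, 12 mm play per side.
- reject_nest_floor (a point): The same point and axes of the reject nest: same plate and pocket, but its mark is a diagonal CROSS (X), 43 mm across. Between housings and nests stands a fixed torch stand of steel strip: flat base x 0.36 to 0.62, y 0.025 to 0.095, a 40 mm lip at its near end and an upright 236 mm high at its far end, x 0.62. Carry the housings over it well clear of the upright.
Things that resemble listed ones, but are neither listed nor needed, are in the scene too. What is shaped like the part that bears cross_housing_mid but pink or turquoise is not meant.

How it is judged:
At the end, for the whole second after the job is handed in: The round-tagged housing is in the pass nest (disc mark) and the cross-tagged housing in the reject nest (cross mark): each housing's centre within 18 mm of its pocket's centre seen from above and 19 to 29 mm above the nest plate, upright within 0.1 rad, its length along the pocket within 0.4 rad (horizontal distance between round_housing_mid and pass_nest_floor below 0.018 m and z of round_housing_mid in the frame of pass_nest_floor between 0.019 and 0.029 m and angle between each of round_housing_mid, cross_housing_mid's own z axis and vertical below 0.1 rad and angle between the x axis of round_housing_mid and the x axis of pass_nest_floor, either way round below 0.4 rad and horizontal distance between cross_housing_mid and reject_nest_floor below 0.018 m and z of cross_housing_mid in the frame of reject_nest_floor between 0.019 and 0.029 m and angle between the x axis of cross_housing_mid and the x axis of reject_nest_floor, either way round below 0.4 rad); the robot touches nothing.
It also fails if it takes over 70 s, if anything falls off the work surface, if the arm or the gripper's body presses on something with over 40 N, if the wrist force passes 120 N, or if a joint passes its speed limit or range.

## Working session

There is one attempt and no reset: what is moved stays moved. The work goes in short steps, Python scripts to look and compute and a shell command to move; the robot and the scene stay as the last step left them, time stands still between calls to the robot, and variables do not carry over. Pictures are saved under pics/ and viewed, about 8 in all and at most 12, crops included, and the job is handed in when it is done.

```bash
mkdir -p pics; ls
python3 - <<'E'
from bench import *
import cv2
s=get_state();print(s['position'],s['tool_rot'],s['grip_width'],s['time'])
for n in('top','scene'):
    d=get_image(n);cv2.imwrite(f'pics/{n}0.png',d['image'][...,::-1])
    print(n,d['fx'],d['fy'],d['cx'],d['cy'],d['position'],d['rotation'])
E
```

```text
pics
[0.20665088 0.61566386 0.2214553 ] [-5.06323057e-01 -3.10025902e+00  3.05669234e-03] 1.0001382978520723 0.0
top 403.33359942443235 403.33359942443235 324.2333884894389 201.568123094213 [0.36609274 0.01604089 1.21356895] [-2.18809569  2.15251107 -0.10943789]
scene 400.47936009587556 400.47936009587556 316.1268211436807 208.29574863225918 [-0.14844845 -0.50821726  1.09877186] [-2.26819709  1.10076953 -0.35439061]
```

View pics/top0.png

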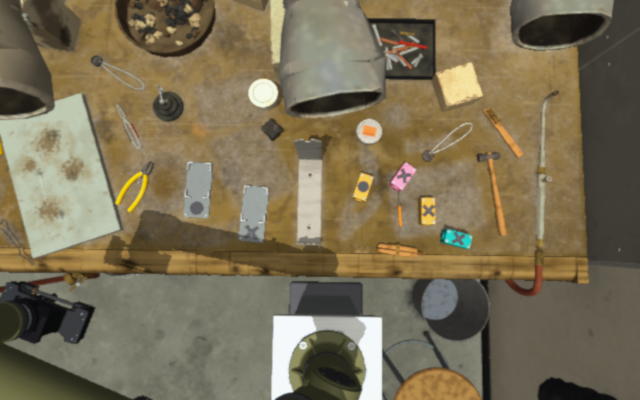

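View pics/scene0.png

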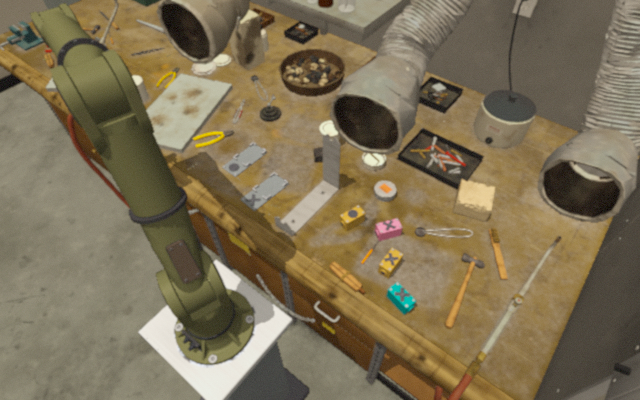

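The top view shows the round housing at (363,186), the cross housing at (428,210), the pass nest at about (197,189) and the reject nest at about (254,213). The pink and turquoise blocks are decoys. Next I'll measure from an enlarged crop.

```bash
cat > h.py <<'E'
import numpy as np, cv2
from scipy.spatial.transform import Rotation as R
def px2w(d,uv,z):
    uv=np.atleast_2d(uv).astype(float)
    r=np.c_[(uv[:,0]-d['cx'])/d['fx'],(uv[:,1]-d['cy'])/d['fy'],np.ones(len(uv))]
    M=np.array(d['rotation']); M=R.from_rotvec(M).as_matrix() if M.size==3 else M
    r=r@M.T; p=np.array(d['position'])
    return (p+r*((z-p[2])/r[:,2])[:,None])[:,:2]
E
python3 - <<'E'
from bench import *
from h import *
d=get_image('top');im=d['image'][...,::-1].copy()
# bench-plane homography: rectified views, 0.5mm/px -> x up, y left
def rect(cx,cy,z,w,h,s):
    g=np.array([[cx+h/2,cy+w/2],[cx+h/2,cy-w/2],[cx-h/2,cy-w/2],[cx-h/2,cy+w/2]])
    c=R.from_rotvec(d['rotation']).as_matrix()
    P=(np.c_[g,np.full(4,z)]-d['position'])@c
    uv=np.c_[P[:,0]/P[:,2]*d['fx']+d['cx'],P[:,1]/P[:,2]*d['fy']+d['cy']]
    W,H=int(w*s),int(h*s)
    T=cv2.getPerspectiveTransform(uv.astype('f4'),np.float32([[0,0],[W,0],[W,H],[0,H]]))
    return cv2.warpPerspective(im,T,(W,H),flags=cv2.INTER_CUBIC)
for n,u,z in(('round',(363,186),.048),('cross',(428,210),.048),('pass',(197,189),.004),('rej',(254,213),.004),('base',(310,240),0)):
    print(n,px2w(d,u,z))
a=px2w(d,(395,198),.048)[0];b=px2w(d,(226,200),.004)[0]
A=rect(round(a[0],2),round(a[1],2),.048,.4,.29,2000);B=rect(round(b[0],2),round(b[1],2),.004,.4,.29,2000)
for I,c in((A,a),(B,b)):
    c=np.round(c,2);print(c)
    for k in range(0,801,100):cv2.line(I,(k,0),(k,8),(255,255,255),1)
cv2.imwrite('pics/rect.png',np.vstack([A[:300*2-20],B])[::1] if 0 else cv2.resize(np.vstack([A,B]),(400*1,290*2)) if 0 else A)
cv2.imwrite('pics/rectB.png',B)
E
```

```text
round [[ 0.5306164  -0.09608785]]
cross [[ 0.46352239 -0.2850232 ]]
pass [[0.51938646 0.40127935]]
rej [[0.4495595  0.22664187]]
base [[0.37157879 0.05694361]]
[ 0.5  -0.19]
[0.49 0.31]
```

View pics/rect.png

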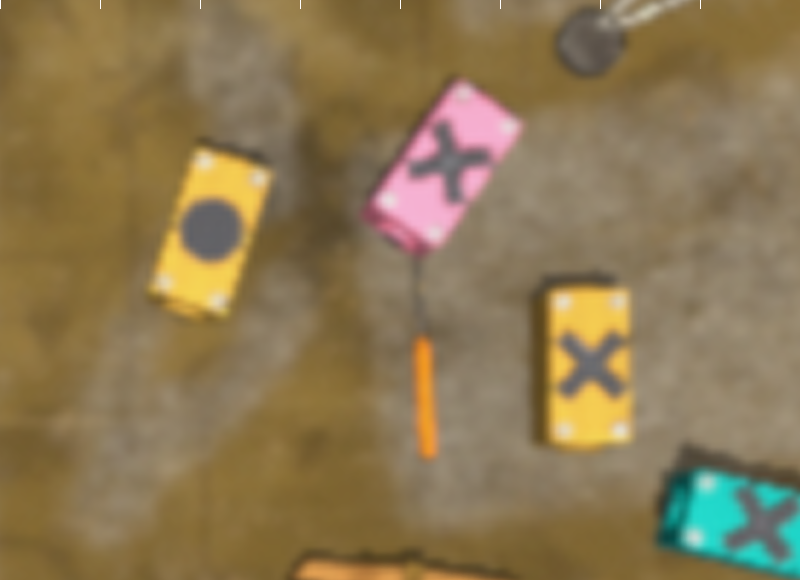

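View pics/rectB.png

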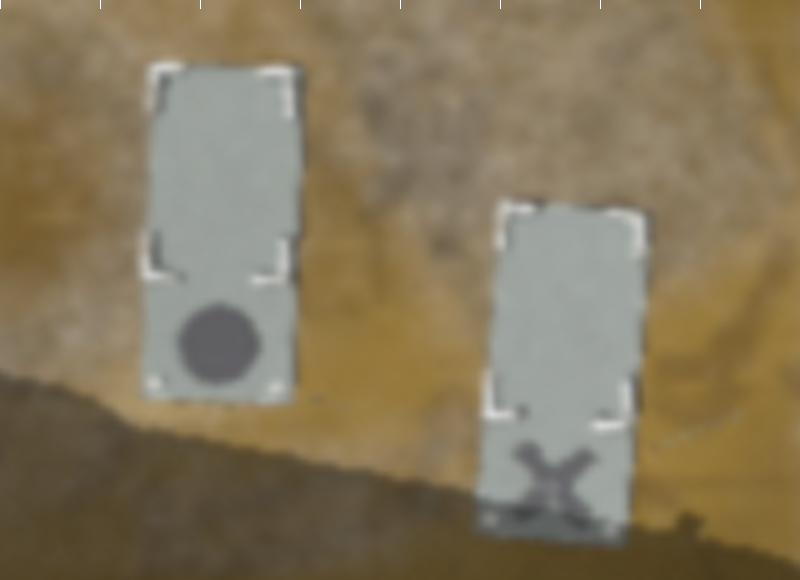

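The rectified crops (0.5 mm/px) give these poses:

| Item | x (m) | y (m) | Yaw (rad) |
|---|---|---|---|
| Round housing | 0.529 | -0.0955 | -0.317 |
| Cross housing | 0.4625 | -0.286 | +0.02 |
| Pass pocket | 0.547 | 0.398 | -0.027 |
| Reject pocket | 0.477 | 0.2265 | -0.067 |

Before moving, I'll check the hood height and the tool yaw.

Run:
```python
from bench import *
from h import *
t=get_image('top');s=get_image('scene')
def ray(d,uv):
    r=R.from_rotvec(d['rotation']).as_matrix()@[(uv[0]-d['cx'])/d['fx'],(uv[1]-d['cy'])/d['fy'],1];return np.array(d['position']),r/np.linalg.norm(r)
for a,b in(((335,115),(370,152)),((335,100),(372,122)),((365,186),(353,216)),((428,210),(391,262))):
    p,u=ray(t,a);q,v=ray(s,b)
    k=np.linalg.lstsq(np.c_[u,-v],q-p,rcond=None)[0];print(p+k[0]*u,q+k[1]*v)
print(R.from_rotvec(get_state()['tool_rot']).as_matrix().round(3))
```

```text
[ 0.71803292 -0.00979042  0.12200155] [ 0.73085082 -0.02409143  0.12647269]
[ 0.71301257 -0.00613435  0.25470685] [ 0.72582664 -0.02055618  0.25967655]
[ 0.53238001 -0.10311479  0.03619567] [ 0.53052155 -0.10120492  0.0357399 ]
[ 0.46530936 -0.29054506  0.02662212] [ 0.46492521 -0.29013865  0.02648504]
[[-0.948  0.318 -0.   ]
 [ 0.318  0.948 -0.001]
 [-0.    -0.001 -1.   ]]
```

```bash
python3 -m jog '[[29,-54,0,0],[58,-108,0,0],[87,-162,0,0],[116,-216,0,0],[145,-270,0,0],[174,-324,0,0],[203,-378,0,0],[232,-430,0,0]]' 1 30
python3 -m jog '[[12,-50,0,0],[24,-100,0,0],[36,-150,-10,0],[50,-200,-30,0],[68,-245,-60,0],[90,-281,-90,0.007],[90,-281,-90,0.007],[90,-281,-90,0.007]]'
python3 - <<'E'
from bench import *
import cv2
s=get_state();print(s['position'],s['tool_rot'],s['time'],s['ft_force'])
d=get_image('wrist');cv2.imwrite('pics/w1.png',d['image'][...,::-1]);print({k:v for k,v in d.items() if k!='image'})
E
```

```text
time: 1.25
position: [0.4395, 0.1843, 0.2229]
tool_rot: [0.506, 3.1, 0.001]
ft_force: [1.1, 0.5, 0.5]
grip_width: 1.0
time: 2.25
position: [0.5287, -0.094, 0.1327]
tool_rot: [-0.495, -3.102, -0.001]
ft_force: [0.5, -0.8, 0.8]
grip_width: 0.999
[ 0.52874788 -0.09404726  0.13269991] [-4.95027296e-01 -3.10189422e+00 -6.78435282e-04] 2.25 [ 0.46199118 -0.78344203  0.82949986]
{'fx': 309.70691628693146, 'fy': 309.70691628693146, 'cx': 315.7869863604051, 'cy': 193.30133860908907, 'tool_from_camera': array([[ 1.41249618e-03, -9.56817209e-01, -2.90686830e-01,
         8.00158795e-02],
       [ 9.99998866e-01,  1.19967650e-03,  9.10338653e-04,
        -4.59189630e-04],
       [-5.22297530e-04, -2.90687786e-01,  9.56817819e-01,
        -1.60862730e-01],
       [ 0.00000000e+00,  0.00000000e+00,  0.00000000e+00,
         1.00000000e+00]])}
```

View pics/w1.png

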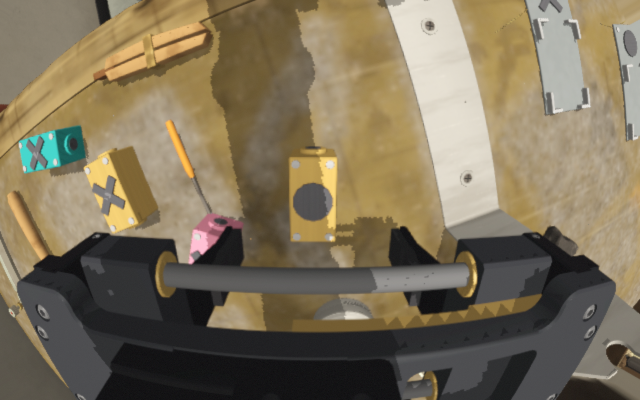

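The wrist view shows the disc housing centred at (312,202), between and aligned with the fingers. Projecting those pixels refines the estimate.

```bash
cat >> h.py <<'E'
def wr(d,s,uv,z):
    uv=np.atleast_2d(uv).astype(float)-[d['cx'],d['cy']]; r=np.linalg.norm(uv,axis=1); th=r/d['fx']
    v=np.c_[uv/r[:,None]*np.sin(th)[:,None],np.cos(th)]
    T=np.array(d['tool_from_camera']);Q=R.from_rotvec(s['tool_rot']).as_matrix()
    v=v@(Q@T[:3,:3]).T;p=np.array(s['position'])+Q@T[:3,3]
    return (p+v*((z-p[2])/v[:,2])[:,None])[:,:2]
E
python3 - <<'E'
from bench import *
from h import *
s=get_state();d=get_image('wrist')
print(wr(d,s,[(312,202)],.051),wr(d,s,[(297,164),(330,164),(295,239),(331,239)],.048).mean(0))
print(wr(d,s,[(108,195)],.051))
E
```

```text
[[ 0.52941404 -0.09700892]] [ 0.53155522 -0.09666594]
[[ 0.46246942 -0.28412872]]
```

```bash
python3 -m jog '[[1,-1,-40,0],[1,-1,-80,0],[1,-1,-105,0],[1,-1,-121,0],[1,-1,-121,0],[1,-1,-121,0],[1,-1,-121,0],[1,-1,-121,0]]' 1 40
python3 -m jog '[[0,0,0,0],[0,0,0,0],[0,0,0,0],[0,0,0,0],[0,0,0,0],[0,0,0,0],[0,0,0,0],[0,0,0,0]]' -1 40
python3 -m jog '[[0,0,20,0],[0,0,60,0],[0,0,110,0],[-10,20,150,0],[-25,60,170,0],[-40,110,170,0],[-45,165,170,0.1],[-45,220,170,0.2]]'
```

```text
time: 3.35
position: [0.5304, -0.0958, 0.0123]
tool_rot: [0.495, 3.101, 0.001]
ft_force: [0.9, 0.8, 0.4]
grip_width: 1.0
time: 4.35
position: [0.5297, -0.0962, 0.0116]
tool_rot: [0.496, 3.102, -0.001]
ft_force: [0.2, -1.3, -0.4]
grip_width: 0.453
time: 5.35
position: [0.4833, 0.126, 0.1809]
tool_rot: [-0.178, -3.135, -0.001]
ft_force: [0.8, 0.3, -4.9]
grip_width: 0.455
```

```bash
python3 -m jog '[[10,50,0,0.09],[22,105,0,0.09],[36,160,0,0.09],[50,215,-10,0.09],[62,260,-50,0.09],[63,274,-90,0.09],[63,274,-105,0.09],[63,274,-105,0.09]]'
python3 - <<'E'
from bench import *
import cv2
from h import *
s=get_state();print(s['position'],R.from_rotvec(s['tool_rot']).as_matrix()[:2,1],s['time'])
d=get_image('wrist');cv2.imwrite('pics/w2.png',d['image'][...,::-1])
E
```

```text
time: 6.35
position: [0.547, 0.3961, 0.0749]
tool_rot: [-0.044, -3.139, 0.005]
ft_force: [0.4, -0.0, -4.5]
grip_width: 0.457
[0.54700556 0.39612924 0.07485421] [0.02787413 0.99960576] 6.35
```

View pics/w2.png

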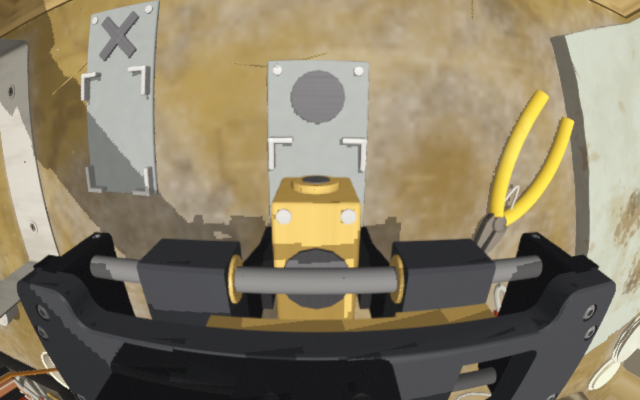

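The wrist view shows the held housing aligned over the pass nest, with the disc mark at (318,97) and the reject cross at (120,36).

Run:
```python
from bench import *
from h import *
s=get_state();d=get_image('wrist')
m=wr(d,s,[(318,97)],.005)[0];print('pass',m,m+84e-3*np.array([np.cos(-.027),np.sin(-.027)]))
m=wr(d,s,[(120,36)],.005)[0];print('rej',m,m+84e-3*np.array([np.cos(-.067),np.sin(-.067)]))
c=wr(d,s,[(83,74),(148,67),(155,192),(88,192)],.014);print('rej stops',c,c.mean(0))
```

```text
pass [0.46464908 0.40029757] [0.54861846 0.39802985]
rej [0.39491004 0.23415794] [0.47872157 0.22853415]
rej stops [[0.42222363 0.19693861]
 [0.42953382 0.26832937]
 [0.53156332 0.26328088]
 [0.52932456 0.18542464]] [0.47816133 0.22849337]
```

```bash
python3 -m jog '[[1,1,-15,0],[1,1,-30,0],[1,1,-45,0],[1,1,-53,0],[1,1,-57,0],[1,1,-59,0],[1,1,-59,0],[1,1,-59,0]]'
python3 -m jog '[[0,0,0,0],[0,0,0,0],[0,0,0,0],[0,0,0,0],[0,0,0,0],[0,0,0,0],[0,0,0,0],[0,0,0,0]]' 1
python3 -m jog '[[0,0,30,0],[0,0,80,0],[0,0,130,0],[-20,-50,150,0],[-40,-105,160,0],[-60,-160,160,0],[-70,-220,160,0],[-75,-280,160,0]]'
```

```text
time: 7.45
position: [0.5492, 0.3994, 0.0181]
tool_rot: [0.042, 3.141, 0.001]
ft_force: [-0.9, -0.5, -4.6]
grip_width: 0.454
time: 8.45
position: [0.5488, 0.3992, 0.0176]
tool_rot: [-0.042, -3.141, -0.0]
ft_force: [-0.1, -0.8, -0.2]
grip_width: 0.999
time: 9.45
position: [0.4732, 0.1175, 0.1778]
tool_rot: [0.041, 3.141, 0.002]
ft_force: [1.2, -1.2, 0.7]
grip_width: 0.996
```

```bash
python3 -m jog '[[0,-55,0,0],[0,-112,0,0],[0,-170,0,0.047],[0,-228,0,0.047],[-4,-286,0,0.047],[-8,-344,-20,0.047],[-11,-402,-50,0.047],[-11,-402,-60,0.047]]'
python3 - <<'E'
from bench import *
import cv2
from h import *
s=get_state();print(s['position'],R.from_rotvec(s['tool_rot']).as_matrix()[:2,1],s['time'])
d=get_image('wrist');cv2.imwrite('pics/w3.png',d['image'][...,::-1])
E
```

```text
time: 10.45
position: [0.46, -0.2876, 0.1163]
tool_rot: [0.019, -3.139, 0.004]
ft_force: [-0.6, 1.1, -1.1]
grip_width: 0.996
[ 0.46001764 -0.28757122  0.11633195] [-0.01207212  0.99992348] 10.45
```

View pics/w3.png

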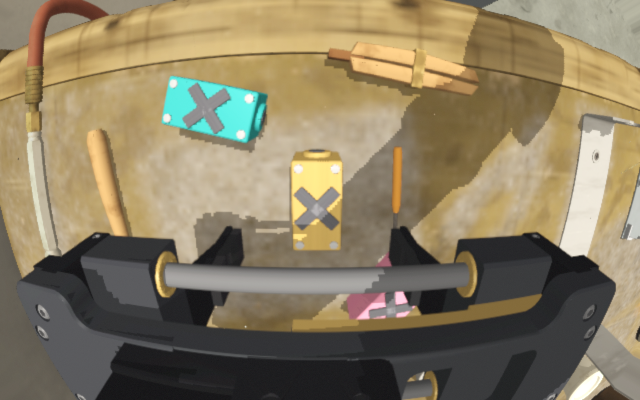

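The cross housing is at (317,208), centred and aligned between the fingers.

```bash
python3 -m jog '[[2,1,-40,0],[2,1,-75,0],[2,1,-95,0],[2,1,-105,0],[2,1,-105,0],[2,1,-105,0],[2,1,-105,0],[2,1,-105,0]]' 1 40
python3 -m jog '[[0,0,0,0],[0,0,0,0],[0,0,0,0],[0,0,0,0],[0,0,0,0],[0,0,0,0],[0,0,0,0],[0,0,0,0]]' -1 40
python3 -m jog '[[0,0,20,0],[0,0,60,0],[0,0,110,0],[0,30,150,0],[2,80,170,0],[4,135,170,0],[8,190,170,-0.04],[12,245,170,-0.08]]'
```

```text
time: 11.5
position: [0.4652, -0.2819, 0.0131]
tool_rot: [-0.032, 3.14, -0.0]
ft_force: [-0.3, 0.2, -0.2]
grip_width: 1.0
time: 12.5
position: [0.4647, -0.282, 0.0126]
tool_rot: [0.031, -3.141, 0.0]
ft_force: [0.1, -2.8, -1.0]
grip_width: 0.456
time: 13.5
position: [0.4761, -0.0349, 0.1835]
tool_rot: [0.096, 3.14, 0.002]
ft_force: [0.7, -0.2, -4.5]
grip_width: 0.457
```

```bash
python3 -m jog '[[1,50,0,0],[2,100,0,0],[3,155,0,0],[3,210,-20,0],[4,250,-60,0],[4,263,-100,0],[4,263,-110,0],[4,263,-110,0]]'
python3 - <<'E'
from bench import *
import cv2
from h import *
s=get_state();print(s['position'],R.from_rotvec(s['tool_rot']).as_matrix()[:2,1],s['time'])
d=get_image('wrist');cv2.imwrite('pics/w4.png',d['image'][...,::-1])
E
```

```text
time: 14.5
position: [0.4809, 0.2249, 0.0731]
tool_rot: [-0.096, -3.14, 0.002]
ft_force: [-0.5, -0.6, -3.9]
grip_width: 0.454
[0.48088354 0.22486794 0.07307666] [0.06106685 0.99813304] 14.5
```

View pics/w4.png

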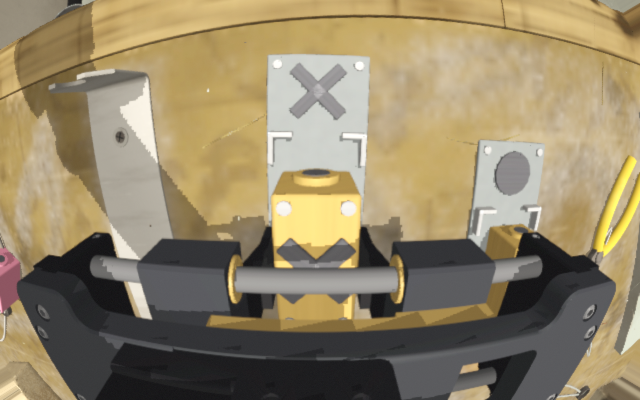

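The cross housing is centred over the reject nest, with its cross mark at (317,91). Lowering it now.

```bash
python3 -m jog '[[0,0,-15,0],[0,0,-30,0],[0,0,-43,0],[0,0,-51,0],[0,0,-54,0],[0,0,-56,0],[0,0,-56,0],[0,0,-56,0]]'
python3 -m jog '[[0,0,0,0],[0,0,0,0],[0,0,0,0],[0,0,0,0],[0,0,0,0],[0,0,0,0],[0,0,0,0],[0,0,0,0]]' 1
python3 -m jog '[[0,0,30,0],[0,0,80,0],[0,0,130,0],[0,0,170,0],[0,-50,180,0],[0,-105,180,0],[0,-165,180,0],[0,-220,180,0]]'
python3 -m jog '[[0,-60,0,0],[0,-120,0,0],[0,-180,0,0],[0,-240,0,0],[0,-260,0,0],[0,-260,0,0],[0,-260,0,0],[0,-260,0,0]]'
python3 - <<'E'
from bench import *
from h import *
d=get_image('top');cv2.imwrite('pics/end.png',cv2.resize(d['image'][140:260,150:350,::-1],None,fx=4,fy=4,interpolation=cv2.INTER_CUBIC))
print(px2w(d,(197,189),.048))
E
```

```text
time: 15.55
position: [0.4811, 0.2264, 0.0169]
tool_rot: [0.094, 3.14, 0.001]
ft_force: [-0.6, 0.3, -4.3]
grip_width: 0.454
time: 16.55
position: [0.4808, 0.2262, 0.0166]
tool_rot: [-0.094, -3.14, -0.0]
ft_force: [0.5, -0.7, -0.2]
grip_width: 1.0
time: 17.55
position: [0.4806, 0.0041, 0.1968]
tool_rot: [0.095, 3.139, 0.001]
ft_force: [0.1, -0.9, -0.1]
grip_width: 1.002
time: 18.55
position: [0.4813, -0.252, 0.1965]
tool_rot: [0.09, 3.14, 0.002]
ft_force: [-0.8, 0.6, -0.6]
grip_width: 0.995
[[0.51381016 0.38726569]]
```

View pics/end.png

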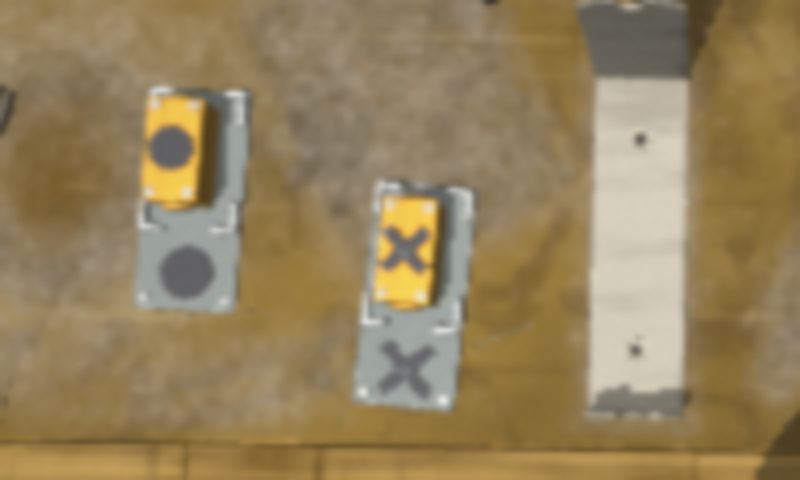

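Both housings look seated and upright, with the disc at crop pixel (171,147) and the cross at (406,249). I'll convert those to positions, allowing for parallax.

Run:
```python
from bench import *
from h import *
d=get_image('top')
f=lambda p:np.array(p)/4+[150,140]
a=px2w(d,f([(171,147),(406,249)]),.055);b=px2w(d,f([(187,271),(407,370)]),.004)
t=b+.084*np.array([[np.cos(y),np.sin(y)] for y in(-.027,-.067)])
print(a,t,np.linalg.norm(a-t,axis=1))
```

```text
[[0.54855397 0.39908284]
 [0.47699699 0.22602137]] [[0.54652013 0.39704437]
 [0.47484973 0.22577351]] [0.00287957 0.00216152]
```

Both housings sit within 3 mm of their pocket centres, so I'm handing in.

```bash
python3 -c "
from bench import *
print(close_job())"
```

```text
the job is handed in; nothing more can be done
None
```

Both housings are in their matching nests, and I handed the job in at about 18.7 s of robot time. The round-tagged one is in the pass nest and the cross-tagged one in the reject nest.

- **Position:** the last top-camera check put them about 3 mm (round) and 2 mm (cross) from their pocket centres; the limit is 18 mm.
- **Seating:** both looked upright and lengthwise along their pockets. I judged that, and that they sit flat, by eye from the top view and did not measure height or tilt. The round housing was let go about 2 mm above the plate.
- **Robot:** the gripper was open, about 0.2 m above the bench and clear of everything. The wrist force readings I saw stayed below about 5 N.

No checks failed or disagreed beyond 2–3 mm of scatter between the top and wrist cameras.

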